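# Close the screw tins and stow them in the sprung tray

## Task

Press the release button on the low drawer unit so that its tray springs out, press down the lid of every screw tin until it is fully home, and stand all the tins upright in the tray. Then push the tray in until it clicks and stays shut; do not shove the other things on the bench about.

Things in the scene. Friction and masses are not known exactly. Their poses are not given: they have to be found in the camera images.
- tray (a joint): slide of the drawer unit's tray, m: 0 = home and latched, grows as the tray comes out towards the unit's front, 0.120 fully out (it can be pushed 4 mm past 0, to -0.004, where the latch snaps up behind it; let go, it springs back to 0). A spring drives it out, about 5 N when home and 1 N when fully out, and keeps it out; shoving it home takes up to 15 N at the end, where the hidden catch rides over
- unit: low plywood drawer unit fixed to the bench, 136 deep (x) by 374 wide (y) by 83 mm high; origin under it near its middle; its front looks along its own -x, at x = -66 mm. Its right part (y -187 to -143 mm) is a solid pillar that houses the latch; the rest is the opening from which the tray comes. The upper edge of the opening leaves only about 4 mm over tins whose lids are home: a lid that stands proud strikes it. Height clear above the unit is free
- release_top (a point): centre of the top face of the sprung release button, a black cylinder 32 mm across that stands 15 mm proud on top of the unit's pillar. It moves straight down, 12 mm at most; at about 9 mm down the latch lets go and the tray springs out. Takes 1.5 N at first, 5 N fully down; it comes back up by itself
- tray_floor (a point): centre of the tray's inner floor, axes as the unit's; it moves with the tray. Inside the tray is 110 mm deep (x, -56 to +54 mm) by 312 mm wide (y, -156 to +156 mm): room for four tins in one row along y, 78 mm apart, with no dividers. Side and rear walls rise 30 mm over the floor, the front panel 46 mm. The floor lies 12 mm over the bench
- tray_front (a point): point on the outer face of the tray's front panel (8 mm thick aluminium, 328 mm wide, from 8 to 58 mm above the bench), midway along its width, 50 mm above the bench; axes as the unit's, so pushing along +x shuts the tray
- tin_1: round grey steel screw tin with a press-on lid, 66 mm across, wall 41 mm high, origin at the centre of its underside, z up; about 0.15 kg. It can be lifted by the knob of its lid. May be absent (3 or 4 of the four are there)
- knob_1 (a point): centre of the top face of the black round knob (24 mm across, 14 mm tall) in the middle of the lid of tin_1; the lid is a steel disc 68 mm across, 6 mm thick. With the lid home this point is 59 mm above the tin's underside
- lid_1 (a joint): how far the lid of tin_1 stands proud, m: 0 = pressed fully home, 0.010 at most; at the start 5 to 9 mm proud. It is a tight friction fit, about 8 N to move either way, so it stays where it is left and holds the tin's weight
- tin_2: round grey steel screw tin with a press-on lid, 66 mm across, wall 41 mm high, origin at the centre of its underside, z up; about 0.15 kg. It can be lifted by the knob of its lid. May be absent (3 or 4 of the four are there)
- knob_2 (a point): centre of the top face of the black round knob (24 mm across, 14 mm tall) in the middle of the lid of tin_2; the lid is a steel disc 68 mm across, 6 mm thick. With the lid home this point is 59 mm above the tin's underside
- lid_2 (a joint): how far the lid of tin_2 stands proud, m: 0 = pressed fully home, 0.010 at most; at the start 5 to 9 mm proud. It is a tight friction fit, about 8 N to move either way, so it stays where it is left and holds the tin's weight
- tin_3: round grey steel screw tin with a press-on lid, 66 mm across, wall 41 mm high, origin at the centre of its underside, z up; about 0.15 kg. It can be lifted by the knob of its lid. May be absent (3 or 4 of the four are there)
- knob_3 (a point): centre of the top face of the black round knob (24 mm across, 14 mm tall) in the middle of the lid of tin_3; the lid is a steel disc 68 mm across, 6 mm thick. With the lid home this point is 59 mm above the tin's underside
- lid_3 (a joint): how far the lid of tin_3 stands proud, m: 0 = pressed fully home, 0.010 at most; at the start 5 to 9 mm proud. It is a tight friction fit, about 8 N to move either way, so it stays where it is left and holds the tin's weight
- tin_4: round grey steel screw tin with a press-on lid, 66 mm across, wall 41 mm high, origin at the centre of its underside, z up; about 0.15 kg. It can be lifted by the knob of its lid. May be absent (3 or 4 of the four are there)
- knob_4 (a point): centre of the top face of the black round knob (24 mm across, 14 mm tall) in the middle of the lid of tin_4; the lid is a steel disc 68 mm across, 6 mm thick. With the lid home this point is 59 mm above the tin's underside
- lid_4 (a joint): how far the lid of tin_4 stands proud, m: 0 = pressed fully home, 0.010 at most; at the start 5 to 9 mm proud. It is a tight friction fit, about 8 N to move either way, so it stays where it is left and holds the tin's weight
- ear_muff: black ear muffs, 208 x 206 x 98 mm; origin under its middle; a bystander
- corner_key: white L-shaped plastic corner key, 42 x 42 x 9 mm, among the tins; origin under its middle; a bystander
- block: pine block, 47 x 125 x 37 mm; origin under its middle; a bystander

How it is judged:
By the outcome, as a careful person would: the job done as asked, in the order asked, and still so for the second after the job is handed in, with the robot touching nothing.
Of tin_1, tin_2, tin_3, tin_4 only 3 to 4 are there at a start; the rules pass over those that are not, and their reading is None.
At some moment in a run one of tin_1, tin_2, tin_3, tin_4 may be knocked a few centimetres aside while the robot is not near it.
It also fails if it takes over 210 s, if anything falls off the work surface, if the arm or the gripper's body presses on something with over 40 N, if the wrist force passes 120 N, or if a joint passes its speed limit or range.

## Robot

A 6-joint arm with a two-finger parallel gripper is mounted at the origin on the work surface; the furniture and walls round the work are solid. World frame = base frame: x ahead of the robot, y to its left, z up, the work surface at z = 0. Lengths are in mm, angles in rad, forces in N, time in s.
With the tool pointing down it reaches from about 400 to 925 mm from the base axis. Payload 12.5 kg.
Tool frame: the origin (TCP) lies on the front face of the gripper's body, between the roots of the fingers; the fingertips stand 78 mm ahead of it and the grasp point (between the pads) lies 59 mm ahead of it (env.nose_length is the distance from the TCP to the fingertips, in mm); z points along the fingers, y is the line along which they close (so a half turn about z gives the same grasp; the last joint's range is limited). The gripper opens to 95 mm and grips with 3 to 60 N. Pads are 20 mm wide; open, the fingers measure 119 mm over their backs; the gripper's body (75 mm by 180 mm) begins 59 mm behind the grasp point.
Start: joints at [1.21, 0.491, 1.559, -0, 1.092, -0.106], TCP at [157.512, 604.837, 292.261] pointing down, gripper open.
Joint ranges: [-3.1, 3.1], [-0.84, 2.19], [0.05, 2.79], [-1.13, 4.28], [0.06, 2.93], [-2.69, 2.69]. Speed limits (rad/s): [2.22, 2.22, 2.79, 3.14, 3.14, 3.14].

## Interface

Orientations are given as [roll, pitch, yaw] about the fixed x, y, z axes, in that order (R = Rz(yaw) Ry(pitch) Rx(roll)).
In Python, from cell import env gives the robot as it stands.
- The arm moves only by the tool jog_arm, never from a script. Its argument "motion" is a list of rows, each a list of 7 numbers: the turn, a rotation vector about the tool's x, y, z in degrees, then the shift along the tool's x, y, z in mm, then the finger opening in mm, from 0 to 95.1. In form: [[wx, wy, wz, x, y, z, hand], ...]. A call has 1 to 10 rows; each row shifts and turns the commanded pose from where the row before left it, along the tool's axes as they then stand; what a row does not reach is not made up. A row lasts 1/8 s, in which the tool goes at most 62.5 mm and 10.7 degrees, less where a joint would pass 70% of its speed; a pose out of reach is approached as far as the arm can. A call is refused whole if a number of a shift passes 62.5 or a number of a turn 10.7, either way. A call with a gripper value outside its range is refused whole. The fingers move at their own pace and stop on an object; the grip force is fixed at half the most. Time passes only in rows, so rows that do not move let the fingers close. It gives the time, the measured TCP pose, the force, the opening and the grip force at its end, in the units of the state.
- env.state(): the state, without advancing time (a new reading comes with each control period).
- env.read_camera(name): name is "side" or "top"; returns a dict with "color" (480x640x3 uint8, red, green, blue), "z_map" (480x640 float32, mm along the optical axis (not along the pixel's ray), 0 where there is no reading), "camera_matrix" (3x3 intrinsics, pixels), "world_to_cam" (4x4, takes a point from world to camera coordinates). Camera axes: x right, y up, looking along -z (the intrinsics and any distortion apply to the point x, -y, -z); pixel columns grow to the right and rows downward; lengths in mm; the calibration is good to about 2 mm. A picture is of the moment at which its call begins.
- env.job_done(): hands the job in; it is judged then, once.
Trained networks look in the newest picture that a camera, given by its name, has taken for a name from the list of things; names that differ only in an ending like _2 or _b are one class to them, and where a whole thing is asked for, a point or a joint stands for the part that bears it (a point fixed in the world has none). Each returns a list of dicts, best first, with "score" (0 to 1); they miss things now and then, are a little off and sometimes report something else, mostly with a low value. They report only what shows in the picture. A call takes as long as a camera call.
- env.recognise(camera, thing): "location" ([column, row] in pixels, amid what is visible of it).
The state is a dict: "t": time; "joints": joint angles; "qvel": joint speeds; "tau": joint torques, N m; "eef_pos": TCP position; "tcp_rot": TCP orientation; "ft_force": force on the tool from outside, world axes, zero at the start; "moment": the same for the moment, N m; "opening": opening from 0.0 (shut) to 1.0 (fully open); "grip_force": force on a finger pad.
Only numpy, scipy, OpenCV 4.12 (cv2) and the standard library are available. Lean on these libraries where they do the work, as an engineer would, in place of code of your own. Each camera call takes 0.05 s, during which the arm holds its last target. There are 200 camera calls.

## Working session

There is one attempt and no reset: what is moved stays moved. The work goes in short steps, Python scripts to look and compute and a tool call to move; the robot and the scene stay as the last step left them, time stands still between calls to the robot, and variables do not carry over. Pictures are saved under pics/ and viewed, at most 14 in all, crops included, and the job is handed in when it is done.

Besides the shell and the picture viewer there is one more tool, called after "Call:" as name(argument=value, ...) on one line, values as JSON. jog_arm: Moves the arm, as the interface text tells. Its arguments: {"type":"object","properties":{"motion":{"type":"array"}},"required":["motion"]}

```bash
mkdir -p pics; ls; cat > h.py <<'E'
from cell import env
import numpy as np, cv2
def cam(n):
    c=env.read_camera(n); return c
def ray(c,u,v):
    K=c["camera_matrix"];T=np.linalg.inv(c["world_to_cam"])
    d=np.array([(u-K[0,2])/K[0,0],-(v-K[1,2])/K[1,1],-1.0])
    return T[:3,3],T[:3,:3]@d
def at_z(c,u,v,z):
    o,d=ray(c,u,v);return o+d*(z-o[2])/d[2]
def dep(c,u,v):
    o,d=ray(c,u,v);return o+d*c["z_map"][int(round(v)),int(round(u))]
def cloud(c):
    K=c["camera_matrix"];T=np.linalg.inv(c["world_to_cam"])
    v,u=np.mgrid[:480,:640];z=c["z_map"]
    p=np.stack([(u-K[0,2])/K[0,0]*z,-(v-K[1,2])/K[1,1]*z,-z],-1)
    w=p@T[:3,:3].T+T[:3,3];w[z==0]=np.nan
    return w
def save(c,f):
    cv2.imwrite("pics/"+f,c["color"][:,:,::-1])
E
python3 - <<'E'
from h import *
np.set_printoptions(precision=1,suppress=True)
s=env.state();print(s)
for n in("top","side"):
    c=cam(n);save(c,n+"0.png");print(n,np.linalg.inv(c["world_to_cam"]))
    for t in("knob_1","tin_1","release_top","tray_front","unit","corner_key","ear_muff","block"):
        for r in env.recognise(n,t):
            u,v=r["location"];print(t,round(r["score"],2),np.round([u,v]),dep(c,u,v))
E
```

```text
pics
{'t': 0.0, 'joints': array([ 1.2,  0.5,  1.6,  0. ,  1.1, -0.1]), 'qvel': array([ 0.,  0., -0.,  0., -0., -0.]), 'tau': array([  0. , -61.3, -25.8,   0.1,   0. ,  -0. ]), 'eef_pos': array([157.4, 604.7, 291.6]), 'tcp_rot': array([-3.1, -0. ,  2.9]), 'ft_force': array([0.3, 0.5, 0.3]), 'moment': array([-0.1,  0. , -0. ]), 'grip_force': 0.0, 'opening': 0.9986945618292496}
top [[  -0.     1.    -0.2  285.2]
 [  -1.    -0.     0.   115.3]
 [   0.     0.2    1.  1620.9]
 [   0.     0.     0.     1. ]]
knob_1 0.97 [481. 224.] [ 590.4 -355.5   65.2]
knob_1 0.94 [421. 221.] [ 603.6 -186.8   61.5]
knob_1 0.82 [479. 292.] [ 401.6 -340.7   55.1]
knob_1 0.7 [417. 269.] [ 466.5 -167.7   65.5]
knob_1 0.26 [292. 222.] [608.4 179.1  59.6]
tin_1 0.86 [420. 268.] [ 468.7 -176.    66.8]
tin_1 0.78 [476. 223.] [ 594.8 -344.    64.5]
tin_1 0.61 [419. 221.] [ 604.9 -181.    65.7]
tin_1 0.56 [480. 292.] [ 401.  -340.7   63.8]
release_top 0.58 [356. 214.] [621.   -0.6 101.2]
release_top 0.48 [415. 270.] [ 466.8 -165.1   51.3]
tray_front 0.72 [290. 222.] [610.4 185.7  57.4]
unit 0.62 [479. 223.] [ 594. 
[... 540 characters left out ...]
b_1 0.82 [347. 315.] [ 612.  -200.7   53.5]
knob_1 0.81 [236. 352.] [ 408.9 -362.5   57.1]
knob_1 0.8 [332. 360.] [ 587.3 -372.1   55.8]
knob_1 0.64 [279. 308.] [ 467.1 -189.8   55.6]
tin_1 0.76 [336. 368.] [ 594.3 -388.3   50.3]
tin_1 0.74 [278. 316.] [ 467.6 -212.8   49.9]
tin_1 0.69 [346. 321.] [ 610.4 -221.3   50.3]
tin_1 0.64 [234. 358.] [ 408.6 -378.5   56.3]
release_top 0.42 [355. 260.] [626.1 -17.9  98.4]
release_top 0.16 [300. 354.] [ 520.3 -285.5    8.3]
tray_front 0.6 [337. 272.] [580.1 108.7   2.9]
unit 0.95 [375. 262.] [674.2   4.8  84.9]
corner_key 0.74 [300. 356.] [ 521.1 -295.4   10.3]
ear_muff 0.63 [276. 204.] [378.4 428.1  76.8]
block 0.74 [402. 373.] [ 716.  -373.7   36.1]
```

View pics/top0.png

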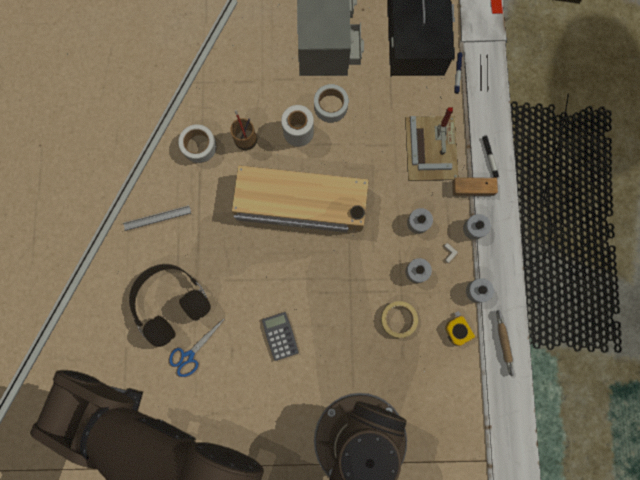

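View pics/side0.png

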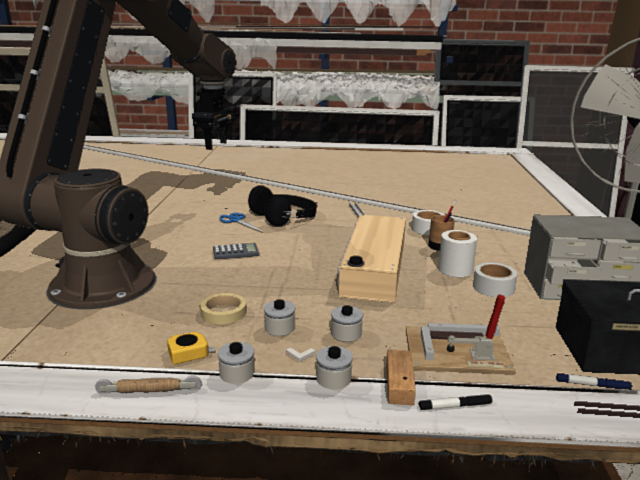

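```bash
cat > fit.py <<'E'
from h import *
def circ(c,x,y,zlo,zhi,r):
    w=cloud(c);m=(w[...,2]>zlo)&(w[...,2]<zhi)&(np.hypot(w[...,0]-x,w[...,1]-y)<r)
    q=w[m]
    if len(q)<5: return None
    return np.r_[(q.min(0)+q.max(0))[:2]/2,np.median(q,0),np.percentile(q[:,2],[5,95]),len(q)]
def tins(c,n):
    # dark knob pixels located in colour
    out=[]
    g=c["color"].max(2)
    for r in env.recognise(n,"knob_1"):
        u,v=r["location"];u0,v0=int(u),int(v)
        s=g[v0-9:v0+10,u0-9:u0+10];out.append((r["score"],u,v,s))
    return out
E
python3 - <<'E'
from fit import *
np.set_printoptions(precision=1,suppress=True,linewidth=150)
for n in("top","side"):
    c=cam(n);print(c["camera_matrix"])
    w=cloud(c)
    # unit top
    m=(w[...,2]>74)&(w[...,2]<90)&(w[...,0]>560)&(w[...,1]>-120)&(w[...,1]<450)
    mm=m.astype(np.uint8);q=w[m][:,:2].astype(np.float32);print("unit",cv2.minAreaRect(q),len(q),np.median(w[m][:,2]))
    for x,y in((590,-358),(605,-186),(405,-345),(467,-172)):print(n,circ(c,x,y,35,80,45))
    print("btn",circ(c,624,-5,92,110,35))
    for s,u,v,_ in tins(c,n):print(s,u,v,at_z(c,u,v,66))
c=cam("top");cv2.imwrite("pics/z.png",cv2.resize(c["color"][170:330,260:520,::-1],None,fx=3,fy=3,interpolation=cv2.INTER_CUBIC))
E
```

```text
[[560.    0.  317.6]
 [  0.  560.  241.6]
 [  0.    0.    1. ]]
unit ((896.5131225585938, 157.7521209716797), (390.8055419921875, 606.8662719726562), 89.60155487060547) 6404 82.54911280879458
top [ 591.7 -351.9  589.2 -349.8   53.1   44.    67.5  459. ]
top [ 612.4 -189.4  610.2 -187.6   51.1   42.5   64.7  444. ]
top [ 407.6 -349.9  406.3 -346.4   51.4   42.7   65.7  478. ]
top [ 467.1 -178.1  465.7 -175.5   52.1   45.6   65.5  464. ]
btn [630.7  -4.6 630.   -4.4  97.6  92.3 102.8 100. ]
0.89 480.0 291.3 [ 401.3 -340.6   66. ]
0.78 479.8 223.1 [ 594.3 -353.2   66. ]
0.76 418.5 271.0 [ 461.2 -172.7   66. ]
0.7 420.1 219.8 [ 607.1 -184.5   66. ]
0.36 292.7 218.9 [616.6 176.7  66. ]
[[572.5   0.  328.2]
 [  0.  572.5 235.7]
 [  0.    0.    1. ]]
unit ((947.9743041992188, 159.37942504882812), (721.1639404296875, 396.8749694824219), 0.9571915864944458) 4085 83.58308229520901
side [ 591.  -356.1  591.1 -366.7   53.8   37.8   68.1  867. ]
side [ 610.4 -193.9  611.2 -203.2   51.4   37.3   65.5  596. ]
side [ 406.5 -351.2  409.3 -362.7   51.9   37.6   66.1  820. ]
side [ 465.3 -180.4  468.2 -192.2   52.7   37.2   66.9  592. ]
btn [627.8  -6.8 627.8 -10.3  97.7  93.6  99.9  81. ]
0.94 347.0 311.8 [ 611.1 -210.7   66. ]
0.89 236.0 352.6 [ 412.2 -377.    66. ]
0.8 333.7 357.5 [ 590.3 -379.1   66. ]
0.6 280.0 311.7 [ 472.8 -221.6   66. ]
```

The pictures show four tins (top view at about (421,221), (479,227), (420,270) and (482,290)), the unit at (300,198) with its button at (357,212), and nothing in front of the tray.

```bash
cat > unit.py <<'E'
from h import *
def rect(c,h,box,tol=5):
    w=cloud(c);x0,x1,y0,y1=box
    m=(abs(w[...,2]-h)<tol)&(w[...,0]>x0)&(w[...,0]<x1)&(w[...,1]>y0)&(w[...,1]<y1)
    n,l,s,_=cv2.connectedComponentsWithStats(m.astype(np.uint8))
    k=1+np.argmax(s[1:,4]);q=w[l==k][:,:2].astype(np.float32)
    return cv2.minAreaRect(q)
E
python3 - <<'E'
from unit import *
s=env.state();print(s["eef_pos"],s["tcp_rot"],s["joints"])
for n in("top","side"):
    c=cam(n);print(rect(c,83,(560,780,-120,450)))
# dark blob centroid of button/knobs in colour
c=cam("top");g=c["color"].astype(int).max(2)
for u,v,z in((357,212,98),(421,220,66),(479,225,67),(420,270,66),(482,290,66)):
    p=g[v-10:v+11,u-10:u+11];m=(p<45).astype(np.uint8)
    n,l,st,ce=cv2.connectedComponentsWithStats(m);k=1+np.argmax(st[1:,4])
    print(st[k],at_z(c,ce[k][0]+u-10,ce[k][1]+v-10,z))
E
```

```text
[157.51524682 604.84088608 292.26157682] [ 3.14149591e+00 -9.91539947e-06  2.88676843e+00] [ 1.21039079e+00  4.90904667e-01  1.55888975e+00  2.25997953e-05
  1.09170308e+00 -1.05591727e-01]
((682.0504150390625, 154.81024169921875), (374.15667724609375, 137.73626708984375), 82.41751861572266)
((680.5722045898438, 152.99697875976562), (386.1346130371094, 135.8240509033203), 82.55877685546875)
[ 5  5 11 11 53] [626.09959826  -4.51959275  98.        ]
[ 7  6  7  7 35] [ 610.05881945 -187.5980392    66.        ]
[ 7  7  7  7 36] [ 589.67598596 -350.50864455   67.        ]
[ 7  7  7  6 30] [ 465.38967841 -176.33986646   66.        ]
[ 7  7  7  6 34] [ 406.22017628 -346.35420067   66.        ]
```

View pics/z.png

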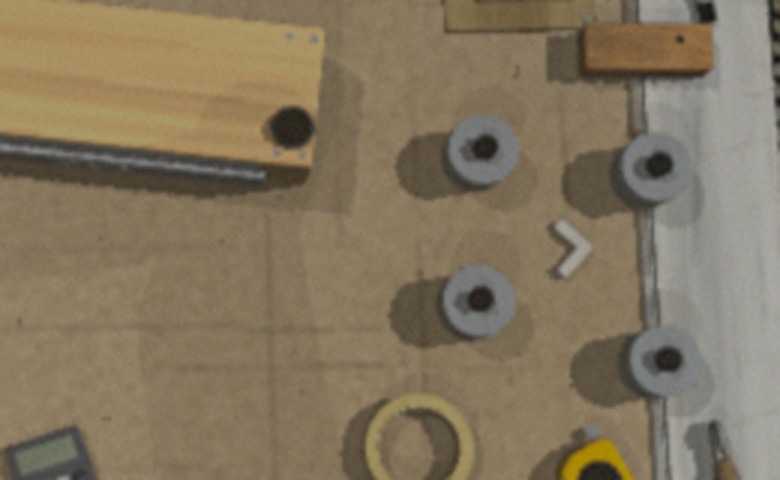

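Now over the button with the fingers shut, turning the tool to the unit's axes.

Call:
jog_arm(motion=[[0, 0, -7, 0, 0, 0, 0], [0, 0, 0, -40, -39, 0, 0], [0, 0, 0, -40, -39, 0, 0], [0, 0, 0, -40, -39, 0, 0], [0, 0, 0, -40, -39, 0, 0], [0, 0, 0, -40, -39, 0, 0], [0, 0, 0, -40, -39, 0, 0], [0, 0, 0, -40, -39, 0, 0], [0, 0, 0, -40, -39, 0, 0], [0, 0, 0, -40, -39, 0, 0]])

```text
t: 2.55
eef_pos: [468.9, 207.7, 292.5]
tcp_rot: [3.141, 0.001, 3.009]
ft_force: [0.1, 0.8, -0.1]
opening: 0.027
grip_force: 0.0
```

```bash
cat > go.py <<'E'
import sys
from h import *
from scipy.spatial.transform import Rotation as R
def shift(x,y,z):  # fingertip target, world -> tool-frame shift
    s=env.state();M=R.from_euler("xyz",s["tcp_rot"]).as_matrix()
    tip=s["eef_pos"]+M@[0,0,env.nose_length]
    print("t %.1f tip"%s["t"],tip.round(1),"yaw",np.degrees(s["tcp_rot"]).round(1),"F",np.round(s["ft_force"],1),"shift",(M.T@(np.array([x,y,z])-tip)).round(1))
if __name__=="__main__":
    shift(*map(float,sys.argv[1:4]))
E
python3 go.py 627 -5 130
```

```text
t 2.5 tip [469.  207.7 214.9] yaw [180.    0.  172.4] F [ 0.1  0.8 -0.1] shift [-184.7 -190.    84.9]
```

Call:
jog_arm(motion=[[0, 0, 0, -46, -47, 0, 0], [0, 0, 0, -46, -47, 0, 0], [0, 0, 0, -46, -47, 0, 0], [0, 0, 0, -46, -48, 20, 0], [0, 0, 0, 0, 0, 60, 0], [0, 0, 0, 0, 0, 0, 0]])

```text
t: 3.3
eef_pos: [614.2, 10.4, 210.8]
tcp_rot: [-3.141, -0.008, 3.008]
ft_force: [0.8, -0.5, 0.4]
opening: 0.005
grip_force: 0.0
```

```bash
python3 go.py 627 -5 130; python3 - <<'E'
from h import *
c=cam("side");cv2.imwrite("pics/b.png",cv2.resize(c["color"][180:330,290:430,::-1],None,fx=4,fy=4))
E
```

```text
t 3.3 tip [613.6  10.5 133.2] yaw [-180.    -0.4  172.3] F [ 0.8 -0.5  0.4] shift [-15.3 -13.6   3.1]
```

View pics/b.png

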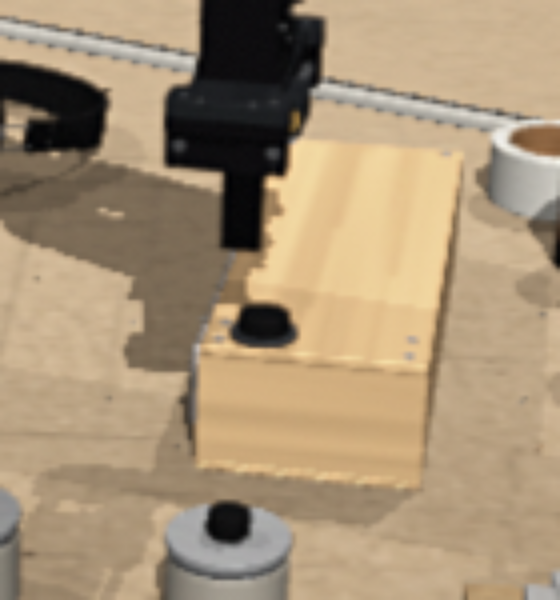

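Call:
jog_arm(motion=[[0, 0, 0, -14, -13, 0, 0], [0, 0, 0, 0, 0, 0, 0], [0, 0, 0, 0, 0, 30, 0], [0, 0, 0, 0, 0, 0, 0]])

```text
t: 3.85
eef_pos: [627.2, -3.7, 183.8]
tcp_rot: [3.142, -0.002, 3.009]
ft_force: [0.0, -0.4, -0.3]
opening: 0.006
grip_force: 0.0
```

```bash
python3 go.py 627 -5 87
```

```text
t 3.9 tip [627.1  -3.6 106.2] yaw [ 1.800e+02 -1.000e-01  1.724e+02] F [ 0.  -0.4 -0.3] shift [-0.1 -1.4 19.2]
```

Call:
jog_arm(motion=[[0, 0, 0, 0, 0, 10, 0], [0, 0, 0, 0, 0, 9, 0], [0, 0, 0, 0, 0, 0, 0], [0, 0, 0, 0, 0, 0, 0]])

```text
t: 4.35
eef_pos: [628.2, -3.8, 165.7]
tcp_rot: [3.141, 0.002, 3.009]
ft_force: [1.8, 0.3, 4.1]
opening: 0.008
grip_force: 2.1
```

```bash
python3 go.py 627 -5 86;python3 - <<'E'
from unit import *
c=cam("top");save(c,"t1.png")
print(rect(c,58,(400,680,-60,420),7))
E
```

```text
t 4.3 tip [628.3  -3.8  88.1] yaw [1.800e+02 1.000e-01 1.724e+02] F [1.8 0.3 4.1] shift [ 1.2 -1.3  2.1]
((546.8096313476562, 208.77490234375), (291.7398986816406, 10.570147514343262), 82.65328979492188)
```

View pics/t1.png

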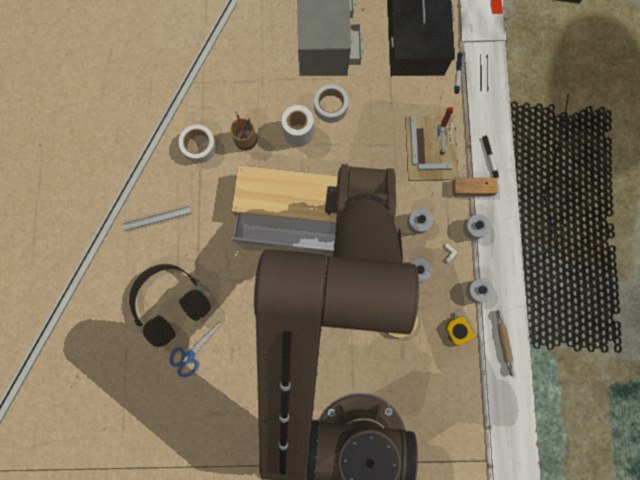

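The tray is coming out (panel edge at about (285,245)). Lift off and go above the first tin.

Call:
jog_arm(motion=[[0, 0, 0, 0, 0, -40, 0], [0, 0, 0, -2, -46, 0, 0], [0, 0, 0, -2, -46, 0, 0], [0, 0, 0, -2, -46, 0, 0], [0, 0, 0, -2, -46, 0, 0], [0, 0, 0, 0, 0, 40, 0], [0, 0, 0, 0, 0, 0, 0]])

```text
t: 5.28
eef_pos: [609.9, -187.3, 162.7]
tcp_rot: [3.14, -0.006, 3.008]
ft_force: [-0.4, 0.5, 0.4]
opening: 0.004
grip_force: 0.0
```

```bash
python3 - <<'E'
from unit import *
from fit import circ
from go import shift
np.set_printoptions(precision=1,suppress=True,linewidth=150)
c=cam("top")
print(rect(c,58,(400,680,-60,420),7))
c=cam("side")
for x,y in((590,-358),(605,-186),(405,-345),(467,-172)):print(circ(c,x,y,35,80,45))
shift(610.5,-189,75)
c["color"]=c["color"][230:400,210:450]
cv2.imwrite("pics/s2.png",cv2.resize(c["color"][:,:,::-1],None,fx=3,fy=3))
E
```

```text
((496.68695068359375, 232.86837768554688), (258.583740234375, 9.606103897094727), 82.38906860351562)
[ 590.9 -356.3  590.9 -366.6   53.8   37.3   67.7  872. ]
[ 610.5 -191.2  611.2 -203.1   51.3   37.5   65.1  595. ]
[ 406.4 -352.7  409.7 -362.8   52.    37.3   65.9  819. ]
[ 466.  -179.9  468.  -192.1   52.7   37.4   66.7  596. ]
t 5.4 tip [ 611.3 -187.    88. ] yaw [180.   -0.  172.4] F [0.3 0.1 0.9] shift [ 0.5 -2.1 13. ]
```

View pics/s2.png

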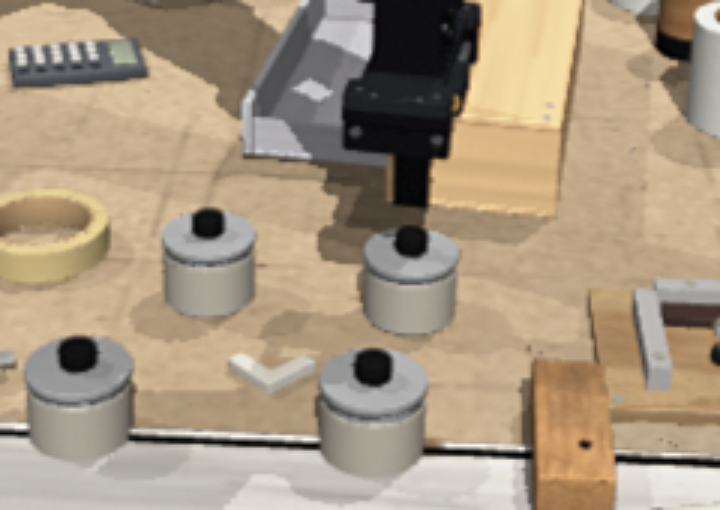

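Tray is out. Press the first lid (tin at (411,270) in the crop, under the fingers).

Call:
jog_arm(motion=[[0, 0, 0, 0, -1, 15, 0], [0, 0, 0, 0, 0, 8, 0], [0, 0, 0, 0, 0, 4, 0], [0, 0, 0, 0, 0, 3, 0], [0, 0, 0, 0, 0, 0, 0], [0, 0, 0, 0, 0, 0, 0]])

```text
t: 6.12
eef_pos: [611.3, -188.0, 136.8]
tcp_rot: [-3.142, 0.001, 3.009]
ft_force: [-4.0, 3.5, 15.4]
opening: 0.003
grip_force: 7.9
```

```bash
python3 go.py 610.5 -188 58
```

```text
t 6.1 tip [ 611.4 -188.    59.2] yaw [-1.800e+02  1.000e-01  1.724e+02] F [-4.   3.5 15.4] shift [ 0.9 -0.1  1.2]
```

Call:
jog_arm(motion=[[0, 0, 0, 0, 0, 2, 0], [0, 0, 0, 0, 0, 0, 0], [0, 0, 0, 0, 0, 0, 0]])

```text
t: 6.5
eef_pos: [611.5, -188.0, 136.6]
tcp_rot: [-3.141, 0.002, 3.01]
ft_force: [-9.3, 5.6, 32.9]
opening: 0.006
grip_force: 16.3
```

```bash
python3 go.py 610.5 -188 58
```

```text
t 6.5 tip [ 611.6 -188.1   59. ] yaw [-1.800e+02  1.000e-01  1.724e+02] F [-9.3  5.6 32.9] shift [ 1.1 -0.1  1. ]
```

Lid home (tip stops at 59.0 mm, force rising). Now grasp the knob.

Call:
jog_arm(motion=[[0, 0, 0, 0, 0, -30, 60], [0, 0, 0, 0, 0, 0, 60], [0, 0, 0, 0, 0, 0, 60], [0, 0, 0, 0, 0, 24, 60], [0, 0, 0, 0, 0, 14, 60], [0, 0, 0, 0, 0, 0, 60], [0, 0, 0, 0, 0, 0, 60]])

```text
t: 7.38
eef_pos: [611.1, -188.3, 124.6]
tcp_rot: [3.141, -0.001, 3.009]
ft_force: [-0.4, -0.1, 1.2]
opening: 0.62
grip_force: 0.0
```

```bash
python3 go.py 610.5 -188 48
```

```text
t 7.4 tip [ 611.  -188.2   47. ] yaw [ 1.800e+02 -1.000e-01  1.724e+02] F [-0.4 -0.1  1.2] shift [ 0.5  0.1 -1. ]
```

Call:
jog_arm(motion=[[0, 0, 0, 0, 0, 0, 0], [0, 0, 0, 0, 0, 0, 0], [0, 0, 0, 0, 0, 0, 0], [0, 0, 0, 0, 0, -20, 0], [0, 0, 0, 0, 0, -50, 0], [0, 0, 0, 0, 0, -50, 0], [0, 0, 0, 0, 0, 0, 0]])

```text
t: 8.25
eef_pos: [612.1, -188.6, 249.3]
tcp_rot: [-3.14, 0.007, 3.009]
ft_force: [0.7, -0.2, 0.0]
opening: 0.009
grip_force: 0.0
```

```bash
cat > slot.py <<'E'
import sys
from h import *
from go import shift
O=np.array([679.5,154.2]);X=np.array([.9912,-.132]);Y=np.array([.132,.9912])
def slot(k,x=-132,yc=22): 
    return O+x*X+(yc+(-117,-39,39,117)[k])*Y
if __name__=="__main__":
    p=slot(int(sys.argv[1]));print(p.round(1));shift(*p,float(sys.argv[2]))
E
python3 slot.py 3 65; python3 -c "
from h import *
s=env.state();print(s['opening'],s['grip_force'])
c=cam('top');w=cloud(c)
np.set_printoptions(precision=1,suppress=True)
from slot import O,X,Y
# tray: unit-frame height profile
q=w[np.isfinite(w[...,2])]
d=q[:,:2]-O;u=np.c_[d@X,d@Y]
for y in(80,120,150):
  m=abs(u[:,1]-y)<8
  print(y,[(b,round(float(np.median(q[m&(abs(u[:,0]-b)<2.5)][:,2])),0)) for b in range(-205,-60,5) if (m&(abs(u[:,0]-b)<2.5)).any()])
m=abs(u[:,0]+130)<30
print([(b,round(float(np.median(q[m&(abs(u[:,1]-b)<3)][:,2])),0)) for b in range(150,200,6) if (m&(abs(u[:,1]-b)<3)).any()])
print([(b,round(float(np.median(q[m&(abs(u[:,1]-b)<3)][:,2])),0)) for b in range(-170,-110,6) if (m&(abs(u[:,1]-b)<3)).any()])
"
```

```text
[567.  309.4]
t 8.2 tip [ 612.6 -188.9  171.7] yaw [-179.9    0.4  172.4] F [ 0.7 -0.2  0. ] shift [111.7 488.  105.1]
0.009216797664810605 0.0
80 [(-205, -1.0), (-200, 0.0), (-195, 28.0), (-190, 57.0), (-185, 51.0), (-180, 13.0), (-175, 11.0), (-170, 12.0), (-165, 12.0), (-160, 10.0), (-155, 11.0), (-150, 12.0), (-145, 12.0), (-140, 10.0), (-135, 11.0), (-130, 12.0), (-125, 9.0), (-120, 11.0), (-115, 13.0), (-110, 10.0), (-105, 12.0), (-100, 12.0), (-95, 9.0), (-90, 12.0), (-85, 11.0), (-80, 17.0), (-75, 44.0), (-65, 5.0)]
120 [(-205, -4.0), (-200, -3.0), (-195, 22.0), (-190, 56.0), (-180, 13.0), (-175, 13.0), (-170, 10.0), (-165, 8.0), (-160, 12.0), (-155, 12.0), (-150, 8.0), (-145, 13.0), (-140, 12.0), (-135, 10.0), (-130, 10.0), (-125, 13.0), (-120, 12.0), (-115, 11.0), (-110, 13.0), (-105, 14.0), (-100, 10.0), (-95, 11.0), (-90, 12.0), (-85, 11.0), (-80, 20.0), (-75, 36.0), (-65, 13.0)]
150 [(-205, -1.0), (-200, -1.0), (-195, 30.0), (-190, 58.0), (-185, 57.0), (-180, 11.0), (-175, 12.0), (-170, 14.0), (-165, 14.0), (-160, 12.0), (-155, 9.0), (-150, 13.0), (-145, 14.0), (-140, 11.0), (-135, 11.0), (-130, 10.0), (-125, 13.0), (-120, 12.0), (-115, 11.0), (-110, 10.0), (-105, 11.0), (-100, 11.0), (-95, 13.0), (-90, 9.0), (-85, 13.0), (-80, 24.0), (-75, 41.0), (-65, 8.0)]
[(150, 11.0), (156, 11.0), (162, 11.0), (168, 12.0), (174, 20.0), (180, 37.0), (186, 3.0), (192, -1.0), (198, -1.0)]
[(-170, -1.0), (-164, 0.0), (-158, -1.0), (-152, -1.0), (-146, -2.0), (-140, 37.0), (-134, 14.0), (-128, 11.0), (-122, 12.0), (-116, 12.0)]
```

The fingers came up empty (opening 0.009). Look.

```bash
python3 - <<'E'
from fit import *
np.set_printoptions(precision=1,suppress=True,linewidth=150)
c=cam("side")
for x,y in((590,-358),(605,-186),(405,-345),(467,-172)):print(circ(c,x,y,35,80,45))
for r in env.recognise("side","knob_1"):
  u,v=r["location"];print(round(r["score"],2),u,v,dep(c,u,v))
cv2.imwrite("pics/s3.png",cv2.resize(c["color"][180:400,210:450,::-1],None,fx=2.5,fy=2.5))
E
```

```text
[ 591.  -356.3  591.3 -366.6   53.6   37.4   67.9  876. ]
[ 610.4 -191.1  610.8 -200.7   45.5   36.9   59.4  522. ]
[ 406.4 -352.8  409.5 -362.6   51.9   37.4   65.7  818. ]
[ 465.7 -180.   468.2 -191.9   52.7   36.8   66.5  593. ]
0.9 343.9 313.9 [ 604.8 -200.9   55.2]
0.89 334.9 359.4 [ 592.3 -366.    53.2]
0.67 279.0 309.9 [ 466.4 -190.1   52.3]
```

View pics/s3.png

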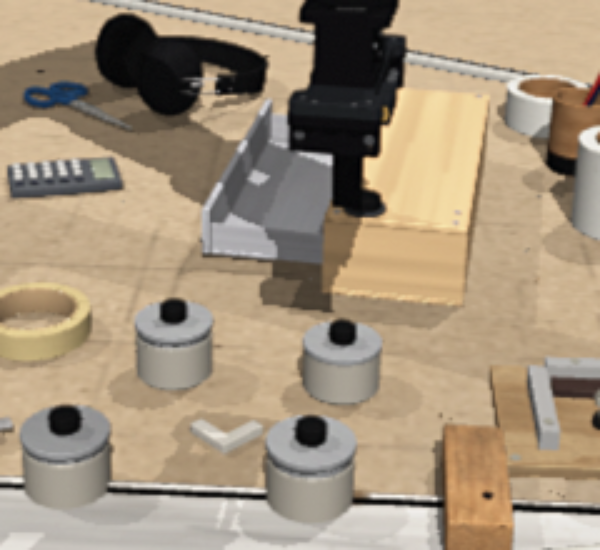

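The lid is now home and the tin has not moved; I just lifted before the fingers had closed. Go back down.

Call:
jog_arm(motion=[[0, 0, 0, 0, 0, 50, 50], [0, 0, 0, 0, 0, 30, 50], [0, 0, 0, 0, 0, 0, 50], [0, 0, 0, 0, 0, 0, 50], [0, 0, 0, 0, 0, 30, 50], [0, 0, 0, 0, 0, 12, 50], [0, 0, 0, 0, 0, 0, 50], [0, 0, 0, 0, 0, 0, 50]])

```text
t: 9.4
eef_pos: [611.5, -188.4, 124.1]
tcp_rot: [-3.141, 0.001, 3.009]
ft_force: [0.0, -0.6, 0.1]
opening: 0.524
grip_force: 0.0
```

```bash
python3 go.py 610.5 -189 47
```

```text
t 9.4 tip [ 611.5 -188.5   46.5] yaw [-1.800e+02  1.000e-01  1.724e+02] F [ 0.  -0.6  0.1] shift [ 1.  -0.7 -0.5]
```

Call:
jog_arm(motion=[[0, 0, 0, 0, 0, 0, 0], [0, 0, 0, 0, 0, 0, 0], [0, 0, 0, 0, 0, 0, 0], [0, 0, 0, 0, 0, 0, 0], [0, 0, 0, 0, 0, 0, 0], [0, 0, 0, 0, 0, 0, 0]])

```text
t: 10.15
eef_pos: [611.2, -188.3, 123.3]
tcp_rot: [3.142, 0.0, 3.009]
ft_force: [-0.6, 0.5, 2.4]
opening: 0.241
grip_force: 30.0
```

Call:
jog_arm(motion=[[0, 0, 0, 0, 0, -30, 0], [0, 0, 0, 0, 0, -50, 0], [0, 0, 0, 0, 0, -40, 0], [0, 0, 0, 14, 58, 0, 0], [0, 0, 0, 14, 58, 0, 0], [0, 0, 0, 14, 58, 0, 0], [0, 0, 0, 14, 58, 0, 0], [0, 0, 0, 14, 58, 0, 0], [0, 0, 0, 14, 58, 0, 0], [0, 0, 0, 14, 58, 0, 0]])

```text
t: 11.4
eef_pos: [567.2, 228.9, 243.1]
tcp_rot: [-3.142, -0.0, 3.009]
ft_force: [2.0, 0.4, -0.4]
opening: 0.244
grip_force: 30.0
```

```bash
sed -i 's/yc=22/yc=20/' slot.py; python3 slot.py 3 100
```

```text
[566.7 307.4]
t 11.4 tip [567.2 228.9 165.5] yaw [-180.    -0.   172.4] F [ 2.   0.4 -0.4] shift [10.8 77.7 65.5]
```

Call:
jog_arm(motion=[[0, 0, 0, 6, 40, 0, 0], [0, 0, 0, 5, 37, 0, 0], [0, 0, 0, 0, 0, 0, 0], [0, 0, 0, 0, 0, 55, 0], [0, 0, 0, 0, 0, 30, 0], [0, 0, 0, 0, 0, 15, 0], [0, 0, 0, 0, 0, 5, 0], [0, 0, 0, 0, 0, 0, 0], [0, 0, 0, 0, 0, 0, 0]])

```text
t: 12.52
eef_pos: [567.4, 305.0, 139.4]
tcp_rot: [3.141, 0.002, 3.009]
ft_force: [-0.1, 0.2, -0.5]
opening: 0.242
grip_force: 30.0
```

```bash
python3 slot.py 3 58
```

```text
[566.7 307.4]
t 12.5 tip [567.5 305.   61.8] yaw [1.799e+02 1.000e-01 1.724e+02] F [-0.1  0.2 -0.5] shift [1.1 2.3 3.8]
```

Call:
jog_arm(motion=[[0, 0, 0, 0, 2, 2, 0], [0, 0, 0, 0, 0, 1.5, 0], [0, 0, 0, 0, 0, 0, 0], [0, 0, 0, 0, 0, 0, 50], [0, 0, 0, 0, 0, 0, 50], [0, 0, 0, 0, 0, 0, 50], [0, 0, 0, 0, 0, 0, 50], [0, 0, 0, 0, 0, -30, 50], [0, 0, 0, 0, 0, -50, 0], [0, 0, 0, 5, -50, 0, 0]])

```text
t: 13.78
eef_pos: [556.7, 259.4, 217.7]
tcp_rot: [3.139, 0.006, 3.012]
ft_force: [-0.2, -0.3, -0.2]
opening: 0.369
grip_force: 0.0
```

Call:
jog_arm(motion=[[0, 0, 0, 4, -55, 0, 0], [0, 0, 0, 4, -55, 0, 0], [0, 0, 0, 4, -55, 0, 0], [0, 0, 0, 4, -55, 0, 0], [0, 0, 0, 4, -55, 0, 0], [0, 0, 0, 4, -55, 0, 0], [0, 0, 0, 4, -55, 0, 0], [0, 0, 0, 4, -55, 0, 0], [0, 0, 0, 0, 0, 40, 0], [0, 0, 0, 0, 0, 0, 0]])

```text
t: 15.02
eef_pos: [464.7, -174.0, 173.0]
tcp_rot: [3.14, -0.005, 3.008]
ft_force: [-0.8, 0.6, 0.2]
opening: 0.003
grip_force: 0.0
```

```bash
cat > look.py <<'E'
from fit import *
from go import shift
np.set_printoptions(precision=1,suppress=True,linewidth=150)
def knobs(c,seeds):
    # top camera: knob blob (dark) near seeds at height z
    g=c["color"].astype(int).max(2);h=c["world_to_cam"];K=c["camera_matrix"]
    for x,y,z in seeds:
        p=h[:3,:3]@[x,y,z]+h[:3,3];u=int(K[0,2]-K[0,0]*p[0]/p[2]);v=int(K[1,2]+K[1,1]*p[1]/p[2])
        a=g[v-13:v+14,u-13:u+14];n,l,st,ce=cv2.connectedComponentsWithStats((a<45).astype(np.uint8))
        if n<2: print((x,y),"none");continue
        k=1+np.argmax(st[1:,4]);print((x,y),st[k][4],at_z(c,ce[k][0]+u-13,ce[k][1]+v-13,z))
if __name__=="__main__":
    c=cam("top")
    knobs(c,((567,307,71),(465,-176,66),(590,-350,67),(406,-346,66)))
    c=cam("side")
    for x,y in((590,-358),(405,-345),(467,-178),(567,307)):print(circ(c,x,y,35,80,45))
    save(c,"s_last.png")
E
python3 look.py; python3 go.py 466 -177.5 75
```

```text
(567, 307) none
(465, -176) 86 [ 447.8 -158.3   66. ]
(590, -350) 9 [ 586.3 -353.9   67. ]
(406, -346) 30 [ 405.9 -346.5   66. ]
[ 590.8 -356.3  591.1 -366.6   53.9   37.5   67.8  869. ]
[ 406.3 -352.1  409.6 -362.8   51.9   37.2   66.   824. ]
[ 465.5 -180.8  467.4 -191.6   52.6   37.5   66.9  596. ]
[566.8 301.2 567.3 287.8  55.8  37.3  70.3 323. ]
t 15.1 tip [ 465.9 -173.6   97.5] yaw [180.   -0.  172.4] F [-0.5 -0.   1. ] shift [-0.7 -3.9 22.5]
```

Call:
jog_arm(motion=[[0, 0, 0, -0.5, -4, 22, 0], [0, 0, 0, 0, 0, 7, 0], [0, 0, 0, 0, 0, 4, 0], [0, 0, 0, 0, 0, 4, 0], [0, 0, 0, 0, 0, 2.5, 0], [0, 0, 0, 0, 0, 0, 0], [0, 0, 0, 0, 0, 0, 0]])

```text
t: 16.0
eef_pos: [466.1, -177.5, 136.7]
tcp_rot: [-3.141, 0.001, 3.01]
ft_force: [-2.7, 1.9, 11.8]
opening: 0.005
grip_force: 5.8
```

```bash
python3 go.py 466 -177.5 58
```

```text
t 16.0 tip [ 466.2 -177.6   59.1] yaw [-1.800e+02  1.000e-01  1.724e+02] F [-2.7  1.9 11.8] shift [0.2 0.1 1.1]
```

Call:
jog_arm(motion=[[0, 0, 0, 0, 0, 2, 0], [0, 0, 0, 0, 0, 0, 0], [0, 0, 0, 0, 0, -30, 50], [0, 0, 0, 0, 0, 0, 50], [0, 0, 0, 0, 0, 0, 50], [0, 0, 0, 0, 0, 24, 50], [0, 0, 0, 0, 0, 14, 50], [0, 0, 0, 0, 0, 0, 50], [0, 0, 0, 0, 0, 0, 50]])

```text
t: 17.12
eef_pos: [465.8, -178.0, 125.1]
tcp_rot: [3.141, -0.001, 3.009]
ft_force: [-0.9, 0.8, -0.4]
opening: 0.526
grip_force: 0.0
```

Call:
jog_arm(motion=[[0, 0, 0, 0, 0, 0, 0], [0, 0, 0, 0, 0, 0, 0], [0, 0, 0, 0, 0, 0, 0], [0, 0, 0, 0, 0, 0, 0], [0, 0, 0, 0, 0, 0, 0], [0, 0, 0, 0, 0, 0, 0]])

```text
t: 17.88
eef_pos: [465.8, -178.0, 125.3]
tcp_rot: [3.142, 0.0, 3.009]
ft_force: [0.5, 2.0, 2.3]
opening: 0.241
grip_force: 30.0
```

```bash
python3 slot.py 2 165
```

```text
[556.4 230.1]
t 17.9 tip [ 465.8 -178.    47.7] yaw [180.    0.  172.4] F [0.5 2.  2.3] shift [ -35.9  416.5 -117.3]
```

Call:
jog_arm(motion=[[0, 0, 0, 0, 0, -30, 0], [0, 0, 0, 0, 0, -50, 0], [0, 0, 0, 0, 0, -30, 0], [0, 0, 0, -5, 59, 0, 0], [0, 0, 0, -5, 59, 0, 0], [0, 0, 0, -5, 60, 0, 0], [0, 0, 0, -5, 60, 0, 0], [0, 0, 0, -5, 60, 0, 0], [0, 0, 0, -5, 60, 0, 0], [0, 0, 0, -5, 58, 0, 0]])

```text
t: 19.12
eef_pos: [555.5, 231.8, 234.9]
tcp_rot: [-3.141, -0.0, 3.009]
ft_force: [1.4, -0.9, -1.0]
opening: 0.244
grip_force: 30.0
```

```bash
python3 slot.py 2 60
```

```text
[556.4 230.1]
t 19.1 tip [555.4 231.8 157.3] yaw [-180.    -0.   172.4] F [ 1.4 -0.9 -1. ] shift [-1.3 -1.5 97.3]
```

Call:
jog_arm(motion=[[0, 0, 0, -1, -3, 0, 0], [0, 0, 0, 0, 0, 0, 0], [0, 0, 0, 0, 0, 50, 0], [0, 0, 0, 0, 0, 30, 0], [0, 0, 0, 0, 0, 12, 0], [0, 0, 0, 0, 0, 3, 0], [0, 0, 0, 0, 0, 0, 0], [0, 0, 0, 0, 0, 0, 0]])

```text
t: 20.12
eef_pos: [556.4, 226.6, 141.3]
tcp_rot: [3.141, 0.002, 3.009]
ft_force: [0.4, -0.3, -0.8]
opening: 0.248
grip_force: 30.0
```

```bash
python3 slot.py 2 60
```

```text
[556.4 230.1]
t 20.1 tip [556.5 226.7  63.7] yaw [1.800e+02 1.000e-01 1.724e+02] F [ 0.4 -0.3 -0.8] shift [0.5 3.4 3.7]
```

Call:
jog_arm(motion=[[0, 0, 0, 0, 1, 2, 0], [0, 0, 0, 0, 0, 1.5, 0], [0, 0, 0, 0, 0, 0, 0], [0, 0, 0, 0, 0, 0, 50], [0, 0, 0, 0, 0, 0, 50], [0, 0, 0, 0, 0, 0, 50], [0, 0, 0, 0, 0, 0, 50], [0, 0, 0, 0, 0, -30, 50], [0, 0, 0, 0, 0, -50, 0], [0, 0, 0, 0, 0, 0, 0]])

```text
t: 21.38
eef_pos: [557.2, 227.9, 220.1]
tcp_rot: [3.139, 0.006, 3.009]
ft_force: [0.6, -0.6, -0.4]
opening: 0.371
grip_force: 0.0
```

Call:
jog_arm(motion=[[0, 0, 0, 7, -59, 0, 0], [0, 0, 0, 7, -59, 0, 0], [0, 0, 0, 7, -59, 0, 0], [0, 0, 0, 7, -59, 0, 0], [0, 0, 0, 7, -59, 0, 0], [0, 0, 0, 7, -59, 0, 0], [0, 0, 0, 7, -59, 0, 0], [0, 0, 0, 7, -59, 0, 0], [0, 0, 0, 7, -59, 0, 0], [0, 0, 0, 7, -57, 0, 0]])

```text
t: 22.62
eef_pos: [408.0, -347.8, 215.9]
tcp_rot: [3.141, -0.001, 3.009]
ft_force: [0.8, 0.9, -0.0]
opening: 0.006
grip_force: 0.0
```

```bash
sed -i 's/in((590,-358),(405,-345),(467,-178),(567,307))/in((590,-358),(405,-345),(556,227),(567,307))/' look.py; python3 look.py; python3 go.py 406 -348.5 75
```

```text
(567, 307) none
(465, -176) 1 [ 439.5 -136.7   66. ]
(590, -350) 11 [ 586.9 -345.3   67. ]
(406, -346) 266 [ 405.5 -340.9   66. ]
[ 590.8 -356.2  591.3 -366.5   53.8   37.5   67.9  870. ]
[ 406.3 -352.9  409.8 -362.9   52.    37.4   65.9  823. ]
[555.3 228.2 556.9 209.7  55.8  37.2  70.5 350. ]
[566.9 302.5 571.7 294.6  57.1  41.8  71.2 233. ]
t 22.7 tip [ 407.6 -350.3  138.1] yaw [-180.     0.   172.1] F [ 1.2 -0.1 -1.3] shift [ 1.8  1.6 63.1]
```

Call:
jog_arm(motion=[[0, 0, 0, 1, 1, 50, 0], [0, 0, 0, 0, 0, 13, 0], [0, 0, 0, 0, 0, 7, 0], [0, 0, 0, 0, 0, 4, 0], [0, 0, 0, 0, 0, 4, 0], [0, 0, 0, 0, 0, 2, 0], [0, 0, 0, 0, 0, 0, 0], [0, 0, 0, 0, 0, 0, 0]])

```text
t: 23.72
eef_pos: [408.6, -344.8, 137.8]
tcp_rot: [-3.141, 0.001, 3.009]
ft_force: [0.3, 2.8, 6.5]
opening: 0.003
grip_force: 3.6
```

```bash
python3 go.py 406.5 -349 58
```

```text
t 23.7 tip [ 408.7 -344.9   60.2] yaw [-1.800e+02  1.000e-01  1.724e+02] F [0.3 2.8 6.5] shift [ 1.6 -4.3  2.2]
```

Call:
jog_arm(motion=[[0, 0, 0, 0, 0, 1.5, 0], [0, 0, 0, 0, 0, 1, 0], [0, 0, 0, 0, 0, 0, 0], [0, 0, 0, 0, 0, 0, 0]])

```text
t: 24.22
eef_pos: [408.7, -344.9, 136.6]
tcp_rot: [-3.14, 0.002, 3.009]
ft_force: [-3.1, 6.2, 26.0]
opening: 0.002
grip_force: 13.2
```

```bash
python3 go.py 406.5 -349 58
```

```text
t 24.2 tip [ 408.8 -345.    59. ] yaw [-1.799e+02  1.000e-01  1.724e+02] F [-3.1  6.2 26. ] shift [ 1.8 -4.2  1. ]
```

Home. Raise, shift, grasp.

Call:
jog_arm(motion=[[0, 0, 0, 0, 0, -30, 50], [0, 0, 0, 1.5, -4, 0, 50], [0, 0, 0, 0, 0, 0, 50], [0, 0, 0, 0, 0, 24, 50], [0, 0, 0, 0, 0, 14, 50], [0, 0, 0, 0, 0, 0, 50], [0, 0, 0, 0, 0, 0, 50]])

```text
t: 25.1
eef_pos: [406.3, -348.7, 126.3]
tcp_rot: [3.142, 0.0, 3.009]
ft_force: [-0.0, 0.3, -0.2]
opening: 0.526
grip_force: 0.0
```

Call:
jog_arm(motion=[[0, 0, 0, 0, 0, 0, 0], [0, 0, 0, 0, 0, 0, 0], [0, 0, 0, 0, 0, 0, 0], [0, 0, 0, 0, 0, 0, 0], [0, 0, 0, 0, 0, 0, 0], [0, 0, 0, 0, 0, 0, 0]])

```text
t: 25.85
eef_pos: [406.3, -348.7, 126.4]
tcp_rot: [-3.141, 0.0, 3.009]
ft_force: [-0.8, 0.0, 3.2]
opening: 0.241
grip_force: 30.0
```

```bash
python3 slot.py 1 165
```

```text
[546.2 152.8]
t 25.9 tip [ 406.3 -348.8   48.8] yaw [-180.     0.   172.4] F [-0.8  0.   3.2] shift [ -72.3  515.6 -116.3]
```

Call:
jog_arm(motion=[[0, 0, 0, 0, 0, -60, 0], [0, 0, 0, 0, 0, -50, 0], [0, 0, 0, -9, 60, 0, 0], [0, 0, 0, -9, 60, 0, 0], [0, 0, 0, -9, 60, 0, 0], [0, 0, 0, -9, 60, 0, 0], [0, 0, 0, -9, 60, 0, 0], [0, 0, 0, -9, 60, 0, 0], [0, 0, 0, -9, 60, 0, 0], [0, 0, 0, -9, 60, 0, 0]])

```text
t: 27.1
eef_pos: [541.1, 119.7, 235.9]
tcp_rot: [-3.142, -0.001, 3.009]
ft_force: [2.5, -0.6, -1.7]
opening: 0.239
grip_force: 30.0
```

```bash
python3 slot.py 1 61
```

```text
[546.2 152.8]
t 27.1 tip [541.  119.7 158.3] yaw [-180.    -0.   172.4] F [ 2.5 -0.6 -1.7] shift [-0.8 33.5 97.3]
```

Call:
jog_arm(motion=[[0, 0, 0, -1, 30, 0, 0], [0, 0, 0, 0, 0, 0, 0], [0, 0, 0, 0, 0, 50, 0], [0, 0, 0, 0, 0, 30, 0], [0, 0, 0, 0, 0, 12, 0], [0, 0, 0, 0, 0, 3, 0], [0, 0, 0, 0, 0, 0, 0], [0, 0, 0, 0, 0, 0, 0]])

```text
t: 28.1
eef_pos: [546.3, 147.2, 142.2]
tcp_rot: [3.141, 0.002, 3.009]
ft_force: [-1.1, 0.2, -1.4]
opening: 0.244
grip_force: 30.0
```

```bash
python3 slot.py 1 61
```

```text
[546.2 152.8]
t 28.1 tip [546.4 147.3  64.6] yaw [1.800e+02 1.000e-01 1.724e+02] F [-1.1  0.2 -1.4] shift [1.  5.5 3.6]
```

Call:
jog_arm(motion=[[0, 0, 0, 0, 3, 1, 0], [0, 0, 0, 0, 0, 2.5, 0], [0, 0, 0, 0, 0, 0, 0], [0, 0, 0, 0, 0, 0, 50], [0, 0, 0, 0, 0, 0, 50], [0, 0, 0, 0, 0, 0, 50], [0, 0, 0, 0, 0, 0, 50], [0, 0, 0, 0, 0, -30, 50], [0, 0, 0, 0, 0, -50, 0], [0, 0, 0, 0, 0, 0, 0]])

```text
t: 29.35
eef_pos: [547.4, 150.4, 220.9]
tcp_rot: [3.14, 0.006, 3.009]
ft_force: [0.3, -0.0, -0.9]
opening: 0.37
grip_force: 0.0
```

Call:
jog_arm(motion=[[0, 0, 0, -12, -55, 0, 0], [0, 0, 0, -12, -55, 0, 0], [0, 0, 0, -12, -55, 0, 0], [0, 0, 0, -12, -55, 0, 0], [0, 0, 0, -12, -55, 0, 0], [0, 0, 0, -12, -55, 0, 0], [0, 0, 0, -12, -55, 0, 0], [0, 0, 0, -12, -55, 0, 0], [0, 0, 0, -12, -53, 0, 0], [0, 0, 0, 0, 0, 40, 0]])

```text
t: 30.6
eef_pos: [588.4, -357.0, 178.1]
tcp_rot: [-3.139, 0.004, 3.005]
ft_force: [0.1, 0.5, -1.1]
opening: 0.009
grip_force: 0.0
```

```bash
python3 - <<'E'
from look import *
c=cam("side");save(c,"s5.png")
for x,y in((590,-358),(546,150),(556,227),(567,307)):print(circ(c,x,y,35,80,45))
shift(590.5,-353,75)
E
```

```text
[ 590.9 -355.9  591.2 -366.7   53.8   37.9   68.2  871. ]
None
None
None
t 30.6 tip [ 586.  -353.4   93.3] yaw [179.8  -0.3 172.3] F [-1.5  2.  -5. ] shift [-4.5  1.  18.3]
```

View pics/s5.png

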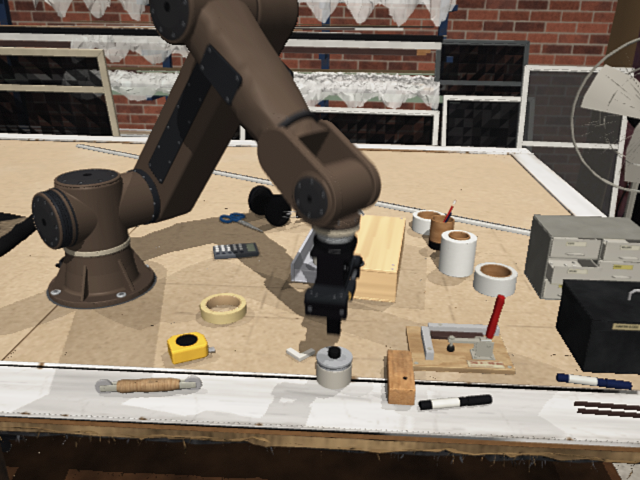

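The last tin stands at (334,365), with the fingers just short of it. The block at (400,375) is clear of the tin.

Call:
jog_arm(motion=[[0, 0, 0, 0, 0, 0, 0], [0, 0, 0, 0, 0, 0, 0]])

```text
t: 30.9
eef_pos: [588.7, -352.3, 178.8]
tcp_rot: [-3.141, 0.001, 3.01]
ft_force: [-0.3, 0.1, -0.4]
opening: 0.005
grip_force: 0.0
```

```bash
python3 go.py 590.5 -353 75
```

```text
t 30.9 tip [ 588.8 -352.3  101.2] yaw [-1.800e+02  1.000e-01  1.725e+02] F [-0.3  0.1 -0.4] shift [-1.7 -0.5 26.2]
```

Call:
jog_arm(motion=[[0, 0, 0, -1.5, -0.5, 25, 0], [0, 0, 0, 0, 0, 8, 0], [0, 0, 0, 0, 0, 4, 0], [0, 0, 0, 0, 0, 4, 0], [0, 0, 0, 0, 0, 2, 0], [0, 0, 0, 0, 0, 1, 0], [0, 0, 0, 0, 0, 0, 0], [0, 0, 0, 0, 0, 0, 0]])

```text
t: 31.9
eef_pos: [590.0, -353.0, 136.9]
tcp_rot: [-3.141, 0.002, 3.01]
ft_force: [-5.6, 6.0, 16.5]
opening: 0.007
grip_force: 8.2
```

```bash
python3 go.py 590.5 -353 58
```

```text
t 31.9 tip [ 590.1 -353.1   59.3] yaw [-1.800e+02  1.000e-01  1.724e+02] F [-5.6  6.  16.5] shift [-0.4  0.1  1.3]
```

Call:
jog_arm(motion=[[0, 0, 0, 0, 0, 1.5, 0], [0, 0, 0, 0, 0, 0, 0], [0, 0, 0, 0, 0, 0, 0]])

```text
t: 32.28
eef_pos: [590.1, -353.0, 136.7]
tcp_rot: [-3.141, 0.002, 3.01]
ft_force: [-8.2, 7.9, 27.5]
opening: 0.004
grip_force: 13.6
```

```bash
python3 go.py 590.5 -353 58
```

```text
t 32.3 tip [ 590.2 -353.1   59.1] yaw [-1.799e+02  1.000e-01  1.724e+02] F [-8.2  7.9 27.5] shift [-0.2  0.1  1.1]
```

Call:
jog_arm(motion=[[0, 0, 0, 0, 0, -30, 50], [0, 0, 0, 0, 0, 0, 50], [0, 0, 0, 0, 0, 0, 50], [0, 0, 0, 0, 0, 24, 50], [0, 0, 0, 0, 0, 14, 50], [0, 0, 0, 0, 0, 0, 50], [0, 0, 0, 0, 0, 0, 50]])

```text
t: 33.15
eef_pos: [589.6, -353.3, 123.6]
tcp_rot: [3.141, -0.001, 3.009]
ft_force: [-1.1, -0.5, 0.5]
opening: 0.522
grip_force: 0.0
```

Call:
jog_arm(motion=[[0, 0, 0, 0, 0, 0, 0], [0, 0, 0, 0, 0, 0, 0], [0, 0, 0, 0, 0, 0, 0], [0, 0, 0, 0, 0, 0, 0], [0, 0, 0, 0, 0, 0, 0], [0, 0, 0, 0, 0, 0, 0]])

```text
t: 33.9
eef_pos: [589.6, -353.4, 124.2]
tcp_rot: [3.141, -0.0, 3.009]
ft_force: [0.8, 0.1, 0.0]
opening: 0.24
grip_force: 30.0
```

```bash
python3 slot.py 0 61; python3 -c "
from fit import *
np.set_printoptions(precision=1,suppress=True,linewidth=150)
c=cam('top')
for x,y in((546,150),(556,227),(567,307)):print(circ(c,x,y,50,80,40))"
```

```text
[535.9  75.5]
t 33.9 tip [ 589.6 -353.3   46.6] yaw [180.   -0.  172.4] F [0.8 0.1 0. ] shift [110.  417.9 -14.4]
[547.2 150.3 547.1 151.2  57.4  52.   71.5 426. ]
[557.1 226.8 555.7 227.2  57.1  51.8  71.8 426. ]
[568.8 306.  568.3 306.3  57.1  51.5  70.8 426. ]
```

Call:
jog_arm(motion=[[0, 0, 0, 0, 0, -60, 0], [0, 0, 0, 0, 0, -55, 0], [0, 0, 0, 14, 52, 0, 0], [0, 0, 0, 14, 52, 0, 0], [0, 0, 0, 14, 52, 0, 0], [0, 0, 0, 14, 52, 0, 0], [0, 0, 0, 14, 52, 0, 0], [0, 0, 0, 14, 52, 0, 0], [0, 0, 0, 13, 52, 0, 0], [0, 0, 0, 13, 52, 0, 0]])

```text
t: 35.2
eef_pos: [535.2, 75.1, 239.3]
tcp_rot: [3.142, 0.0, 3.009]
ft_force: [1.6, -0.1, -1.5]
opening: 0.243
grip_force: 30.0
```

Call:
jog_arm(motion=[[0, 0, 0, 0, 0, 0, 0], [0, 0, 0, 0, 0, 40, 0], [0, 0, 0, 0, 0, 0, 0], [0, 0, 0, 0, 0, 0, 0]])

```text
t: 35.7
eef_pos: [536.1, 72.9, 200.0]
tcp_rot: [3.142, 0.0, 3.008]
ft_force: [0.1, -1.3, -1.2]
opening: 0.246
grip_force: 30.0
```

```bash
python3 slot.py 0 58.6
```

```text
[535.9  75.5]
t 35.7 tip [536.1  72.9 122.4] yaw [180.    0.  172.4] F [ 0.1 -1.3 -1.2] shift [ 0.6  2.6 63.8]
```

Call:
jog_arm(motion=[[0, 0, 0, 0, 0, 40, 0], [0, 0, 0, 0, 0, 17, 0], [0, 0, 0, 0, 0, 4, 0], [0, 0, 0, 0, 0, 2.5, 0], [0, 0, 0, 0, 0, 0, 0], [0, 0, 0, 0, 0, 0, 0]])

```text
t: 36.45
eef_pos: [535.9, 73.5, 136.4]
tcp_rot: [3.141, 0.001, 3.009]
ft_force: [0.5, -0.4, -1.7]
opening: 0.247
grip_force: 30.0
```

Call:
jog_arm(motion=[[0, 0, 0, 0, 0, 0, 50], [0, 0, 0, 0, 0, 0, 50], [0, 0, 0, 0, 0, 0, 50], [0, 0, 0, 0, 0, 0, 50], [0, 0, 0, 0, 0, -30, 50], [0, 0, 0, 0, 0, -50, 0], [0, 0, 0, 40, 20, 0, 0], [0, 0, 0, 50, 30, 0, 0], [0, 0, 0, 40, 30, 0, 0], [0, 0, 0, 0, 0, 0, 0]])

```text
t: 37.7
eef_pos: [415.3, 171.4, 216.0]
tcp_rot: [-3.142, -0.001, 3.012]
ft_force: [-0.1, -0.6, -0.0]
opening: 0.06
grip_force: 0.0
```

```bash
python3 - <<'E'
from fit import *
from slot import *
np.set_printoptions(precision=1,suppress=True,linewidth=150)
c=cam('top')
for x,y in((536,75),(546,150),(556,227),(567,307)):print(circ(c,x,y,50,80,40))
c=cam('side');cv2.imwrite("pics/s6.png",cv2.resize(c["color"][180:330,260:440,::-1],None,fx=4,fy=4))
p=O-(196+25)*X+20*Y;print(p);shift(*p,45)
E
```

```text
[537.7  73.8 537.4  73.1  57.4  51.9  70.2 436. ]
[549.1 150.3 549.3 151.9  57.5  51.9  71.8 381. ]
[557.1 226.9 556.  227.7  57.1  51.8  71.7 430. ]
[568.9 308.7 568.2 306.3  56.7  51.7  71.7 429. ]
[463.1 203.2]
t 37.8 tip [417.7 170.2 138.4] yaw [180.    0.1 172.5] F [ 0.3 -0.9  0.2] shift [-40.5  38.6  93.4]
```

View pics/s6.png

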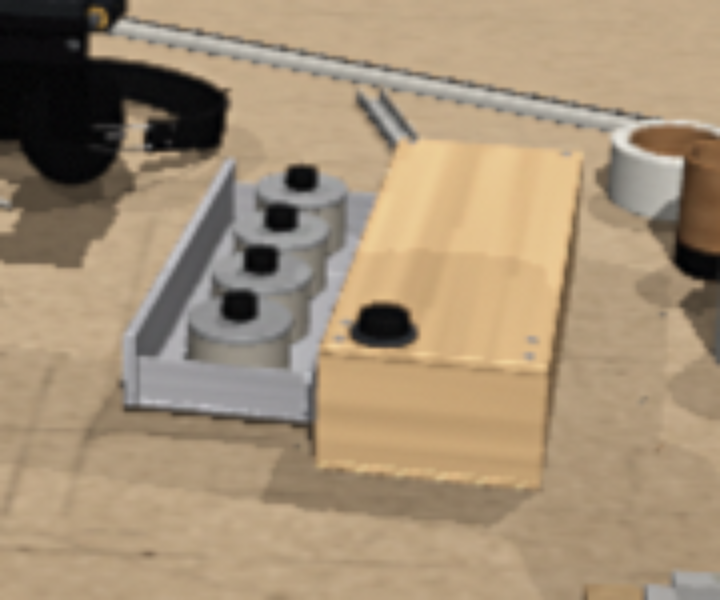

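All four tins stand in the tray with their lids home (knobs at crop (240,305), (262,260), (281,216) and (302,177)). Go in front of the panel and push.

Call:
jog_arm(motion=[[0, 0, 0, -38, 38, 0, 0], [0, 0, 0, 0, 0, 0, 0], [0, 0, 0, 0, 0, 50, 0], [0, 0, 0, 0, 0, 44, 0], [0, 0, 0, 0, 0, 0, 0], [0, 0, 0, 0, 0, 0, 0]])

```text
t: 38.55
eef_pos: [460.7, 202.2, 122.8]
tcp_rot: [3.141, 0.001, 3.008]
ft_force: [-0.1, 0.6, 0.6]
opening: 0.005
grip_force: 0.0
```

```bash
cat > u.py <<'E'
from slot import *
s=env.state();d=s["eef_pos"][:2]-O;print("unit x,y",(d@X).round(1),(d@Y).round(1),"Fx",(s["ft_force"][:2]@X).round(1),"t",s["t"].__round__(1))
shift(*(O-206*X+20*Y),45)
E
python3 u.py
```

```text
unit x,y -223.3 18.7 Fx -0.2 t 38.5
t 38.5 tip [460.7 202.2  45.2] yaw [180.    0.  172.4] F [-0.1  0.6  0.6] shift [-17.2   1.3   0.2]
```

Call:
jog_arm(motion=[[0, 0, 0, -8, 0, 0, 0], [0, 0, 0, -6, 0, 0, 0], [0, 0, 0, -6, 0, 0, 0], [0, 0, 0, -8, 0, 0, 0], [0, 0, 0, -9, 0, 0, 0], [0, 0, 0, -10, 0, 0, 0], [0, 0, 0, -10, 0, 0, 0], [0, 0, 0, -10, 0, 0, 0], [0, 0, 0, -10, 0, 0, 0], [0, 0, 0, -10, 0, 0, 0]])

```text
t: 39.8
eef_pos: [546.8, 191.1, 121.7]
tcp_rot: [3.141, -0.0, 3.009]
ft_force: [-3.9, 3.0, 2.8]
opening: 0.005
grip_force: 2.3
```

Call:
jog_arm(motion=[[0, 0, 0, -9, 0, 0, 0], [0, 0, 0, -8, 0, 0, 0], [0, 0, 0, -7, 0, 0, 0], [0, 0, 0, -6, 0, 0, 0], [0, 0, 0, -4, 0, 0, 0], [0, 0, 0, 0, 0, 0, 0]])

```text
t: 40.55
eef_pos: [580.3, 186.6, 121.7]
tcp_rot: [3.141, -0.0, 3.009]
ft_force: [-3.0, 2.1, 2.0]
opening: 0.007
grip_force: 1.9
```

```bash
python3 u.py
```

```text
unit x,y -102.6 19.1 Fx -3.2 t 40.5
t 40.5 tip [580.3 186.7  44.1] yaw [180.   -0.  172.4] F [-3.   2.1  2. ] shift [103.4   0.9  -0.9]
```

Call:
jog_arm(motion=[[0, 0, 0, -5, 0, 0, 0], [0, 0, 0, -5, 0, 0, 0], [0, 0, 0, -4, 0, 0, 0], [0, 0, 0, -3, 0, 0, 0], [0, 0, 0, 0, 0, 0, 0], [0, 0, 0, 0, 0, 0, 0]])

```text
t: 41.3
eef_pos: [596.8, 184.4, 121.6]
tcp_rot: [3.141, -0.0, 3.009]
ft_force: [-3.9, 2.8, 1.6]
opening: 0.004
grip_force: 2.3
```

```bash
python3 u.py
```

```text
unit x,y -86.0 19.0 Fx -4.2 t 41.3
t 41.3 tip [596.8 184.4  44. ] yaw [180.   -0.  172.4] F [-3.9  2.8  1.6] shift [120.    0.9  -0.9]
```

Call:
jog_arm(motion=[[0, 0, 0, -2, 0, 0, 0], [0, 0, 0, -2, 0, 0, 0], [0, 0, 0, -2, 0, 0, 0], [0, 0, 0, -1, 0, 0, 0], [0, 0, 0, 0, 0, 0, 0], [0, 0, 0, 0, 0, 0, 0]])

```text
t: 42.05
eef_pos: [600.5, 184.0, 121.6]
tcp_rot: [-3.14, -0.008, 3.009]
ft_force: [-22.6, 6.7, 14.2]
opening: 0.002
grip_force: 11.6
```

```bash
python3 u.py
```

```text
unit x,y -82.2 19.1 Fx -23.3 t 42.0
t 42.0 tip [599.8 184.   44. ] yaw [-179.9   -0.5  172.4] F [-22.6   6.7  14.2] shift [123.1   1.    0. ]
```

Call:
jog_arm(motion=[[0, 0, 0, -1, 0, 0, 0], [0, 0, 0, 0, 0, 0, 0], [0, 0, 0, 0, 0, 0, 0]])

```text
t: 42.42
eef_pos: [600.7, 184.0, 121.6]
tcp_rot: [-3.14, -0.01, 3.009]
ft_force: [-26.7, 7.5, 16.8]
opening: 0.006
grip_force: 13.7
```

```bash
python3 u.py
```

```text
unit x,y -82.0 19.1 Fx -27.5 t 42.4
t 42.4 tip [599.9 183.9  44. ] yaw [-179.9   -0.6  172.4] F [-26.7   7.5  16.8] shift [123.2   1.    0.3]
```

Hard stop reached. Back off slowly.

Call:
jog_arm(motion=[[0, 0, 0, 4, 0, 0, 0], [0, 0, 0, 4, 0, 0, 0], [0, 0, 0, 6, 0, 0, 0], [0, 0, 0, 20, 0, 0, 0], [0, 0, 0, 40, 0, 0, 0], [0, 0, 0, 40, 0, -30, 0], [0, 0, 0, 30, 0, -50, 0], [0, 0, 0, 0, 60, -30, 0], [0, 0, 0, 0, 60, 0, 0], [0, 0, 0, 0, 0, 0, 0]])

```text
t: 43.68
eef_pos: [477.8, 320.1, 230.1]
tcp_rot: [3.14, 0.003, 3.012]
ft_force: [-0.4, -1.7, -1.2]
opening: 0.004
grip_force: 0.0
```

```bash
python3 u.py; python3 - <<'E'
from unit import *
c=cam("top");print(rect(c,58,(400,680,-60,420),7));c=cam("side")
cv2.imwrite("pics/s7.png",cv2.resize(c["color"][180:420,180:480,::-1],None,fx=2.5,fy=2.5))
E
```

```text
unit x,y -221.8 137.8 Fx -0.2 t 43.7
t 43.7 tip [478.  320.2 152.5] yaw [179.9   0.2 172.6] F [-0.4 -1.7 -1.2] shift [ -14.9 -118.2  107.4]
((610.5742797851562, 174.23556518554688), (354.67041015625, 13.694069862365723), 82.5000991821289)
```

View pics/s7.png

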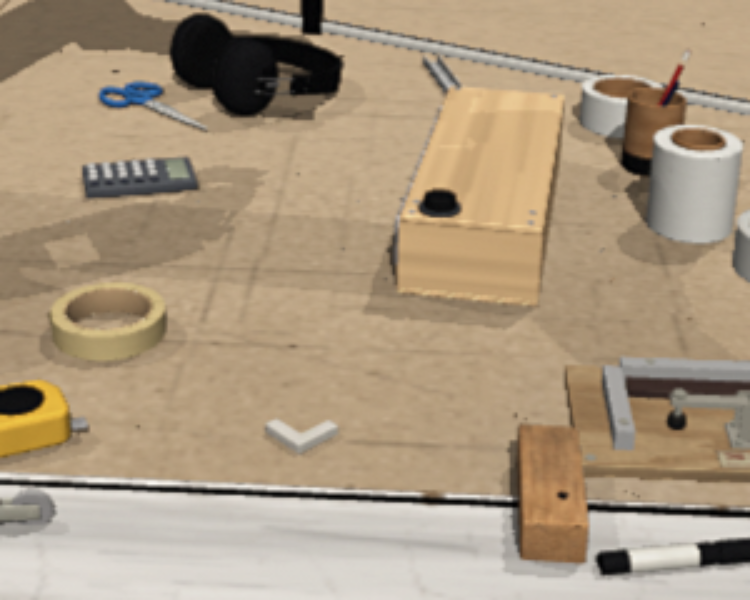

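The tray has stayed shut flush with the unit (about (405,200)), and the key, block and ear muffs are where they were. I'm handing it in.

```bash
python3 -c "
from cell import env
print(env.job_done())"
```

```text
the job is handed in; nothing more can be done
None
```

The job is done and handed in: the button released the tray, all four lids were pressed home, the four tins stand upright in the tray, and it is pushed shut and stayed shut when I backed off, with the other things on the bench not moved.

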